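Roll the true pin, reject the warped one

ROBOT

A 6-joint arm with a two-finger parallel gripper is mounted at the origin on the work surface. World frame = base frame: x ahead of the robot, y to its left, z up, the work surface at z = 0. Lengths are in mm, angles in rad, forces in N, time in s.
With the tool pointing down it reaches from about 275 to 750 mm from the base axis. Payload 10.2 kg.
Tool frame: the origin (TCP) lies at the very end of the fingers, on their centre line; the grasp point (between the pads) lies 19 mm behind it; x points along the fingers, y is the direction in which the jaws open and shut, and the axes are right-handed (so a half turn about x gives the same grasp; the last joint's range is limited). The gripper opens to 85 mm and grips with 20 to 120 N. Pads are 22 mm wide; open, the fingers measure 114 mm over their backs; the gripper's body (76 mm by 85 mm) begins 54 mm behind the grasp point. The pads swing forward as they close: fully open they stand 13 mm farther back than shut.
Start: joints at [-1.33, 0.313, 1.498, -0, 1.331, -0.223], TCP at [234.848, -469.551, 231.294] pointing down, gripper open.
Joint ranges: [-2.94, 2.94], [-0.97, 2.17], [0.19, 2.56], [-1.23, 4.37], [0.02, 3.11], [-2.88, 2.88]. Speed limits (rad/s): [2.39, 2.39, 3.01, 3.14, 3.14, 3.14].

INTERFACE

Orientations are given as a unit quaternion [w, x, y, z].
In Python, from rig import ctrl gives the robot as it stands. The module is installed in compiled form; this text tells all that it offers.
- The arm moves only by the tool move_arm, never from a script. Its argument "targets" is a list that holds one entry, the list of rows, each a list of 7 numbers: the opening, from 0 (shut) to 1 (fully open), then the shift along the tool's x, y, z each as a share of 150 mm, from -1 to 1, then the turn, a rotation vector about the tool's x, y, z each as a share of 60 degrees, from -1 to 1. A call has 1 to 5 rows; each row shifts and turns the commanded pose from where the row before left it, along the tool's axes as they then stand; what a row does not reach is not made up. A row lasts 1/10 s, in which the tool goes at most 50 mm and 8.59 degrees, less where a joint would pass 70% of its speed; a pose out of reach is approached as far as the arm can. A call with a number of a shift or a turn outside -1 to 1 is refused whole. A call with a gripper value outside its range is refused whole. The fingers move at their own pace and stop on an object; "force" is the grip in N (left out, the last holds). Time passes only in rows, so rows that do not move let the fingers close. It gives the time, the measured TCP pose, the force and the opening at its end, in the units of the state.
- ctrl.sense(): the state, without advancing time (a new reading comes with each control period).
- ctrl.capture(name): name is "side" or "top"; returns the picture (480x640x3 uint8, red, green, blue); there is no depth.
- ctrl.calibration(name): a dict with "camera_matrix" (3x3 intrinsics, pixels), "D" ([k1, k2, p1, p2, k3] as OpenCV has them; the pictures are not rectified), "extrinsics" (4x4, takes a point from world to camera coordinates). Camera axes: x right, y down, z forward; pixel columns grow to the right and rows downward; lengths in mm; the calibration is good to about 2 mm. A picture is of the moment at which its call begins. calibration takes no time and is no camera call.
- ctrl.finish_job(): hands the job in, once; it reports no verdict.
Trained networks look in the newest picture that a camera, given by its name, has taken for a name from the list of things; names that differ only in an ending like _2 or _b are one class to them, and where a whole thing is asked for, a point or a joint stands for the part that bears it (a point fixed in the world has none). Each returns a list of dicts, best first, with "confidence" (0 to 1); they miss things now and then, are a little off and sometimes report something else, mostly with a low value. They report only what shows in the picture. A call takes as long as a camera call. They do not tell look-alikes from the thing itself.
- ctrl.recognise(label, camera): "point" ([row, column] in pixels, amid what is visible of it).
- ctrl.cut_out(label, camera): "pixels" (480x640 bool, what is visible of it) and "point" ([row, column] in pixels, amid what is visible of it).
The state is a dict: "time_s": time; "joints": joint angles; "dq": joint speeds; "tau": joint torques, N m; "eef_pos": TCP position; "ee_rot": TCP orientation; "force": force on the tool from outside, world axes, zero at the start; "wrist_torque": the same for the moment, N m; "grip_width": opening from 0.0 (shut) to 1.0 (fully open).
Only numpy, scipy, OpenCV 4.12 (cv2) and the standard library are available. Lean on these libraries where they do the work, as an engineer would, in place of code of your own. Each camera call takes 0.05 s, during which the arm holds its last target.

TASK

Two small wooden rolling pins lie side by side on the marble slab: one is straight, the other has warped in the wash and would wobble. Roll the straight one away along the slab, never lifting it off, until it rests lengthwise against the wooden stop strip at the far side, and put the warped one in the shallow steel pan so that it lies on the bottom; either may be done first.

Things in the scene. Friction and masses are not known exactly. Their poses are not given: they have to be found in the camera images.
- straight_pin_mid (a point): Centre of the straight rolling pin: pale beech, a plain round barrel 32 mm thick with a small knob at each end, 192 mm long over all, 0.11 kg, lying on the slab (its centre 16 mm above the slab's top). Its x axis runs along the pin; y and z turn with it as it rolls. It rolls easily when pushed squarely from the side and stops by itself within a few centimetres.
- warped_pin_mid (a point): Middle of the warped rolling pin: same wood, thickness (32 mm), length (192 mm over all) and weight, with the same end knobs, but bowed like a shallow banana by 22 mm; it lies flat on its side on the slab, the centre of its thickness 16 mm above the slab's top. This point is inside the wood half-way along; x runs along the pin there, y points to the hollow side of the bow, z is up. The ends are 22 mm further in +y than the middle.
- slab: Fixed marble slab, 280 mm (x) by 460 mm (y), 20 mm thick; origin at the centre of its underside, z up, x points away from the robot, towards the stop. Its top is at z = 20 mm. A dark wooden stop strip stands on it along the whole far side: its near face is at x = +100 mm in this frame, its top at z = 46 mm. The pins start in the near half, about 110 mm to either side (y) of the middle, lying roughly along y; which is on which side varies.
- pan: Fixed shallow steel food pan, open at the top, 325 mm (x) by 176 mm (y) over the rim, 40 mm high, on the counter to the right of the slab; origin at the centre of its underside. Inner floor 4 mm above the origin, 307 mm by 160 mm inside the walls.
Things that resemble listed ones, but are neither listed nor needed, are in the scene too. What is shaped like the part that bears warped_pin_mid but green or orange is not meant. Leave any green look-alike of the part that bears straight_pin_mid alone.

How it is judged:
By the outcome, as a careful person would: the job done as asked, in the order asked, and still so for the second after the job is handed in, with the robot touching nothing.
It also fails if it takes over 51 s, if anything falls off the work surface, if the arm or the gripper's body presses on something with over 40 N, if the wrist force passes 120 N, or if a joint passes its speed limit or range.

## Working session

There is one attempt and no reset: what is moved stays moved. The work goes in short steps, Python scripts to look and compute and a tool call to move; the robot and the scene stay as the last step left them, time stands still between calls to the robot, and variables do not carry over. Pictures are saved under pics/ and viewed, and the job is handed in when it is done.

Besides the shell and the picture viewer there is one more tool, called after "Request:" by a JSON object that holds its "op" and its "data", one argument or row to a line. move_arm: Moves the arm, as the interface text tells. Shift numbers are shares of 150 mm and turn numbers shares of 60 degrees, none past 1 either way. Its arguments: {"type":"object","properties":{"targets":{"type":"array","items":{"type":"array","items":{"type":"array","items":{"type":"number","minimum":-1,"maximum":1}}}},"force":{"type":"number"}},"required":["targets"]}

```bash
mkdir -p pics; ls
python3 - <<'E'
from rig import ctrl
import cv2,numpy as np
print(ctrl.sense())
for n in ("side","top"):
    im=ctrl.capture(n); cv2.imwrite(f"pics/{n}0.png",im[:,:,::-1])
    c=ctrl.calibration(n); print(n,c)
    for l in ("straight_pin_mid","warped_pin_mid","slab","pan"):
        print(l,[(d["point"],round(d["confidence"],2)) for d in ctrl.recognise(l,n)])
E
```

```text
pics
{'time_s': 0.0, 'joints': array([-1.33040963e+00,  3.13449162e-01,  1.49843138e+00, -5.15540720e-06,
        1.33099308e+00, -2.23398190e-01]), 'dq': array([-7.35207092e-04,  5.16877176e-04,  2.23752928e-05,  8.47466828e-05,
        1.21171915e-03, -7.31012947e-04]), 'tau': array([-1.19742592e-03, -4.12259495e+01, -2.59749860e+01, -3.01892960e-04,
        4.04890714e-03,  2.88030753e-05]), 'eef_pos': array([ 234.77852823, -469.29525747,  230.73765111]), 'ee_rot': array([-0.16205462, -0.68817395, -0.16296033,  0.68818518]), 'force': array([-0.73248476, -0.31641887, -0.02513275]), 'wrist_torque': array([-0.06742485,  0.03535224, -0.01276466]), 'grip_width': 0.9977950607397589}
side {'camera_matrix': array([[587.56283232,   0.        , 332.82305481],
       [  0.        , 587.56283232, 233.80364275],
       [  0.        ,   0.        ,   1.        ]]), 'D': array([-0.07129838,  0.        ,  0.        ,  0.        ,  0.        ]), 'extrinsics': array([[ 6.84980936e-01, -7.28346699e-01, -1.76692756e-02,
        -3.80296101e+02],
       [-4.82984410e-01, -4.35803096e-01, -7.59474636e-
[... 532 characters left out ...]
  ,   0.        ,   1.        ]]), 'D': array([0.04811327, 0.        , 0.        , 0.        , 0.        ]), 'extrinsics': array([[ 1.52618044e-02, -9.99643711e-01,  2.18981178e-02,
        -1.84867547e+02],
       [-9.96027310e-01, -1.71208829e-02, -8.73869143e-02,
         4.03309963e+02],
       [ 8.77306945e-02, -2.04774414e-02, -9.95933733e-01,
         1.53884123e+03],
       [ 0.00000000e+00,  0.00000000e+00,  0.00000000e+00,
         1.00000000e+00]])}
straight_pin_mid [([211.2, 286.1], 0.85), ([220.9, 483.3], 0.61)]
warped_pin_mid [([304.9, 153.8], 0.82), ([204.5, 206.0], 0.58), ([299.0, 370.9], 0.56)]
slab [([206.6, 206.4], 0.71), ([173.6, 245.7], 0.6)]
pan [([194.0, 397.3], 0.62)]
```

View pics/side0.png

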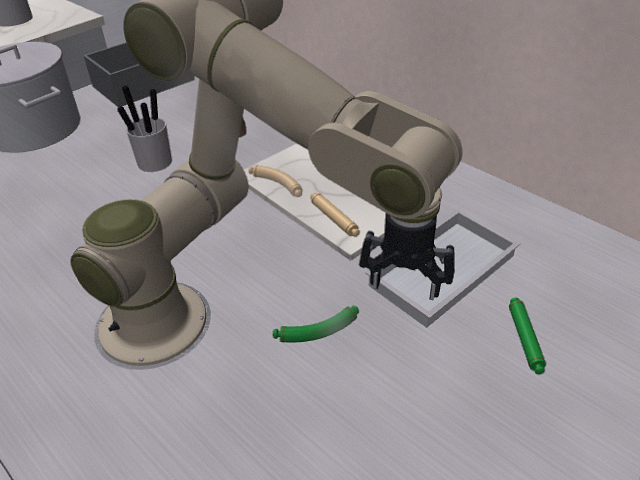

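View pics/top0.png

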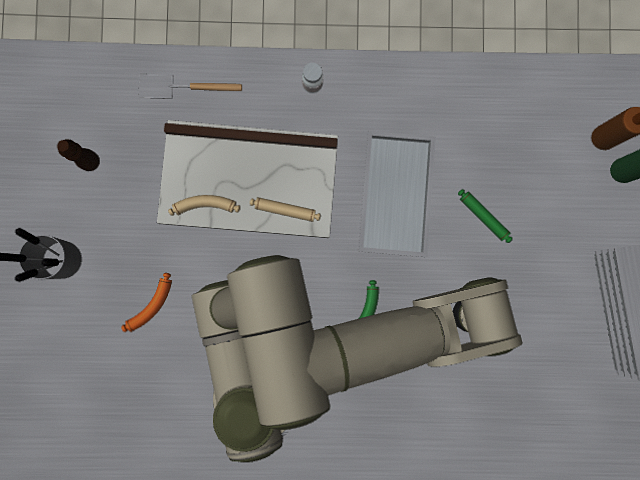

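The top view shows the warped pin at about (205,206), the straight one at (211,286), both on the slab, with the stop along rows 125–145 and the pan at (194,397). The green and orange ones are decoys.

```bash
cat > h.py <<'E'
from rig import ctrl
import cv2,numpy as np
from scipy.spatial.transform import Rotation as R
def bp(n,pts,z):
    c=ctrl.calibration(n);K=np.array(c["camera_matrix"]);E=c["extrinsics"]
    p=cv2.undistortPoints(np.array(pts,float).reshape(-1,1,2),K,np.array(c["D"]))[:,0]
    Rm,t=E[:3,:3],E[:3,3];o=-Rm.T@t
    d=np.c_[p,np.ones(len(p))]@Rm
    return o+d*((z-o[2])/d[:,2])[:,None]
def proj(n,P):
    c=ctrl.calibration(n);E=c["extrinsics"]
    return cv2.projectPoints(np.array(P,float).reshape(-1,1,3),cv2.Rodrigues(E[:3,:3])[0],E[:3,3],np.array(c["camera_matrix"]),np.array(c["D"]))[0][:,0]
def wood(im):
    h=cv2.cvtColor(im,cv2.COLOR_RGB2HSV)
    return ((h[...,0]>8)&(h[...,0]<28)&(h[...,1]>70)&(h[...,2]>110)).astype(np.uint8)
def blobs(n,im,z=36):
    m=wood(im);k,l,s,c=cv2.connectedComponentsWithStats(m)
    out=[]
    for i in range(1,k):
        if s[i,4]<150: continue
        ys,xs=np.nonzero(l==i)
        P=bp(n,np.c_[xs,ys],z)[:,:2]
        r=cv2.minAreaRect(P.astype(np.float32)); b=cv2.boxPoints(r)
        e=[b[1]-b[0],b[2]-b[1]];e=max(e,key=np.linalg.norm)
        out.append((c[i].round(1),s[i,4],np.round(r[0],1),np.round(r[1],1),round(np.degrees(np.arctan2(e[1],e[0]))%180,1),P.mean(0).round(1)))
    return out
E
python3 - <<'E'
from h import *
for n in("top","side"):
    im=ctrl.capture(n)
    for b in blobs(n,im): print(n,*b)
im=ctrl.capture("top")
for l in("slab","pan"):
    ds=ctrl.cut_out(l,"top")
    for d in ds:
        m=d["pixels"];ys,xs=np.nonzero(m)
        r=cv2.minAreaRect(bp("top",np.c_[xs,ys],20 if l=="slab" else 40)[:,:2].astype(np.float32)); print(l,d["confidence"],r,cv2.boxPoints(r).round(0).tolist())
        print(cv2.boxPoints(cv2.minAreaRect(np.c_[xs,ys].astype(np.float32))).tolist())
cv2.imwrite("pics/crop.png",cv2.resize(im[110:260,140:440],None,fx=2.6,fy=2.6,interpolation=cv2.INTER_CUBIC)[:,:,::-1])
E
```

```text
top [215.4  85.9] 300 [823.3 126.2] [133.6  16.3] 89.0 [823.3 125.1]
top [204.4 202.8] 632 [505.7 143.2] [ 44.2 172.6] 92.1 [506.8 144.9]
top [285.4 209.2] 629 [493.5 -71. ] [176.6  27.1] 78.7 [494.  -68.7]
top [149.1 305.2] 619 [241.  275.7] [ 41.5 172.6] 144.0 [236.7 277.5]
side [272.9 174.3] 311 [503.3 162.8] [ 47.1 163.5] 98.3 [504.2 173.4]
side [332.4 211.6] 551 [494.6 -53.1] [173.9  33.5] 78.4 [493.9 -56.3]
slab 0.61 ((577.2237548828125, 37.157623291015625), (466.7324523925781, 287.09307861328125), 86.21792602539062) [[419.0, -186.0], [705.0, -205.0], [736.0, 261.0], [449.0, 279.0]]
[[155.70654296875, 224.33670043945312], [164.6356201171875, 118.4632568359375], [338.0886535644531, 133.09182739257812], [329.1595764160156, 238.96527099609375]]
pan 0.72 ((542.4296875, -364.37603759765625), (182.14471435546875, 327.7906799316406), 86.18128204345703) [[373.0, -444.0], [700.0, -466.0], [712.0, -284.0], [385.0, -263.0]]
[[358.17645263671875, 251.7058868408203], [367.5294189453125, 130.1176300048828], [436.04705810546875, 135.3882293701172], [426.694091796875, 256.97650146484375]]
```

View pics/crop.png

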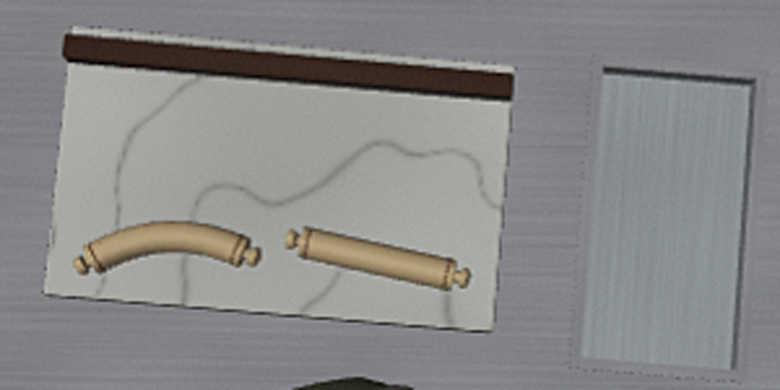

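```bash
cat >> h.py <<'E'
def cur():
    s=ctrl.sense();q=s["ee_rot"];return s,R.from_quat([q[1],q[2],q[3],q[0]])
def goal(yaw):  # tool y at world angle yaw(deg), x down
    y=np.array([np.cos(np.radians(yaw)),np.sin(np.radians(yaw)),0]);x=np.array([0,0,-1.]);return R.from_matrix(np.c_[x,y,np.cross(x,y)])
def plan(pos,yaw):
    s,r=cur();m=r.as_matrix();a=np.degrees(np.arctan2(m[1,1],m[0,1]))
    best=min((yaw,yaw+180,yaw-180),key=lambda v:abs(v-a))
    dv=(r.inv()*goal(best)).as_rotvec(degrees=True)
    d=m.T@(np.array(pos)-s["eef_pos"]); d2=goal(best).as_matrix().T@(np.array(pos)-s["eef_pos"])
    print("t",s["time_s"],"pos",s["eef_pos"].round(1),"toolyaw",a.round(1),"force",np.round(s["force"],1),"w",round(s["grip_width"],3),"j6",s["joints"][5].round(2))
    print("shift(share) now",(d/150).round(3),"after turn",(d2/150).round(3),"turn(share)",(dv/60).round(3),"deg",dv.round(1),"dist",np.linalg.norm(d).round(0))
E
python3 - <<'E'
from h import *
c=lambda *p:[(140+a/2.6,110+b/2.6) for a,b in p]
L=c((45,294),(495,330),(73,28),(514,67),(62,60),(512,99)); P=bp("top",L,20);print("slab near L,R, far L,R, stop foot L,R\n",P[:,:2].round(1))
print("pan in rim",bp("top",c((604,68),(755,80),(735,369),(583,356)),38)[:,:2].round(1))
print("warped mid",bp("top",c((175,237.5)),36).round(1))
print("straight knobs",bp("top",c((290,239),(464,278)),36).round(1))
print(cur()[1].as_matrix().round(3))
plan((430,-60,120),78.7)
im=ctrl.capture("side");cv2.imwrite("pics/s1.png",cv2.resize(im[120:340,230:530],None,fx=2.6,fy=2.6,interpolation=cv2.INTER_CUBIC)[:,:,::-1])
s,_=cur();print(proj("side",[s["eef_pos"]]))
E
```

```text
slab near L,R, far L,R, stop foot L,R
 [[ 452.6  269.9]
 [ 423.8 -189.3]
 [ 729.7  251.6]
 [ 699.5 -205.1]
 [ 695.8  261.7]
 [ 665.6 -203.5]]
pan in rim [[ 695.3 -297.2]
 [ 685.7 -453.2]
 [ 386.4 -433.2]
 [ 397.  -278.6]]
warped mid [[510.9 137.6  36. ]]
straight knobs [[ 511.7   21.3   36. ]
 [ 474.9 -156.5   36. ]]
[[ 0.     0.447 -0.894]
 [-0.    -0.894 -0.447]
 [-1.     0.    -0.   ]]
t 0.75 pos [ 234.9 -469.6  231.3] toolyaw -63.4 force [ 0.3  0.8 -0.3] w 1.0 j6 -0.22
shift(share) now [ 0.742 -1.86  -2.385] after turn [ 0.742 -2.932 -0.741] turn(share) [ 0.631 -0.    -0.   ] deg [37.9 -0.  -0. ] dist 467.0
[[404.68968848 295.30773248]]
```

View pics/s1.png

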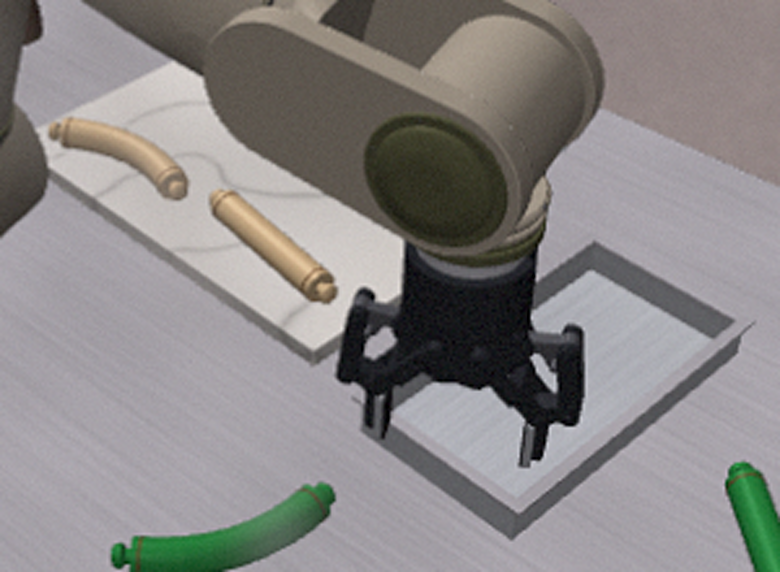

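Request:
{"op": "move_arm", "data": {
  "targets": [
    [[1, 0.1, 0, 0, 0.126, 0, 0], [1, 0.1, 0, 0, 0.126, 0, 0], [1, 0.1, 0, 0, 0.126, 0, 0], [1, 0.1, 0, 0, 0.126, 0, 0], [1, 0.1, 0, 0, 0.127, 0, 0]]
  ],
  "force": 30
}}

```text
time_s: 1.3
eef_pos: [234.8, -469.6, 155.8]
ee_rot: [-0.071, 0.704, -0.072, -0.703]
force: [0.3, 0.4, -0.1]
grip_width: 1.0
```

```bash
python3 -c "
from h import *
plan((456,-61,120),78.5)"
```

```text
t 1.3 pos [ 234.8 -469.6  155.8] toolyaw -101.6 force [ 0.3  0.4 -0.1] w 1.0 j6 0.44
shift(share) now [ 0.238 -2.965 -0.896] after turn [ 0.238 -2.963 -0.902] turn(share) [-0.002 -0.    -0.   ] deg [-0.1 -0.  -0. ] dist 466.0
```

Request:
{"op": "move_arm", "data": {
  "targets": [
    [[1, 0, -0.29, -0.09, 0, 0, 0], [1, 0, -0.29, -0.09, 0, 0, 0], [1, 0, -0.29, -0.09, 0, 0, 0], [1, 0, -0.29, -0.09, 0, 0, 0], [1, 0, -0.29, -0.09, 0, 0, 0]]
  ]
}}

```text
time_s: 1.8
eef_pos: [344.2, -267.9, 156.5]
ee_rot: [-0.07, 0.704, -0.07, -0.704]
force: [0.7, 0.2, 0.4]
grip_width: 0.998
```

Request:
{"op": "move_arm", "data": {
  "targets": [
    [[1, 0.05, -0.29, -0.09, 0, 0, 0], [1, 0.05, -0.29, -0.09, 0, 0, 0], [1, 0.05, -0.29, -0.09, 0, 0, 0], [1, 0.05, -0.29, -0.09, 0, 0, 0], [1, 0.04, -0.29, -0.09, 0, 0, 0]]
  ]
}}

```text
time_s: 2.3
eef_pos: [453.0, -67.6, 120.1]
ee_rot: [-0.069, 0.704, -0.07, -0.704]
force: [1.2, -0.9, 0.1]
grip_width: 1.002
```

```bash
python3 -c "
from h import *
plan((456,-61,60),78.5)
im=ctrl.capture('side');cv2.imwrite('pics/s2.png',cv2.resize(im[100:320,200:500],None,fx=2.6,fy=2.6,interpolation=cv2.INTER_CUBIC)[:,:,::-1])
print((proj('side',[cur()[0]['eef_pos']])-[200,100])*2.6)"
```

```text
t 2.3 pos [453.  -67.6 120.1] toolyaw -101.3 force [ 1.2 -0.9  0.1] w 1.002 j6 1.36
shift(share) now [ 0.401 -0.047 -0.011] after turn [ 0.401 -0.047 -0.011] turn(share) [ 0.004 -0.    -0.   ] deg [ 0.2 -0.  -0. ] dist 61.0
[[316.99804639 240.10167916]]
```

View pics/s2.png

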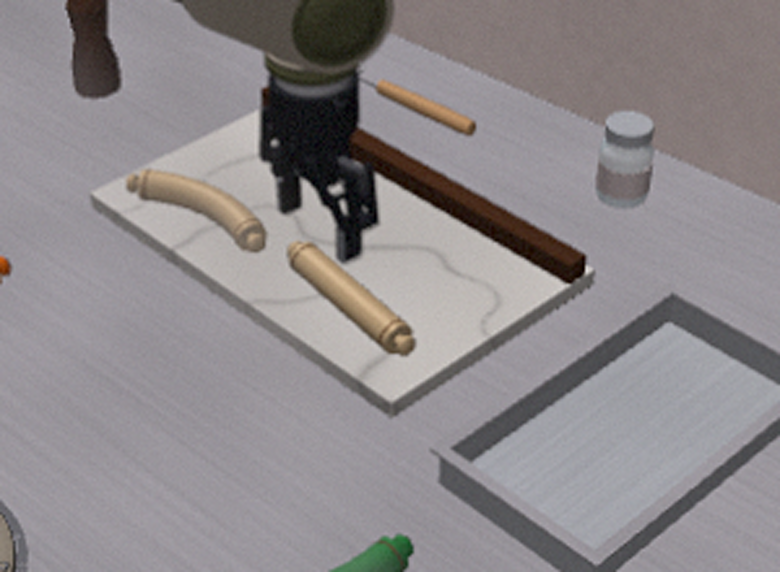

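Request:
{"op": "move_arm", "data": {
  "targets": [
    [[1, 0.14, -0.03, -0.01, 0, 0, 0], [1, 0.18, 0, 0, 0, 0, 0], [1, 0.18, 0, 0, 0, 0, 0], [1, 0.13, 0, 0, 0, 0, 0], [1, 0, 0, 0, 0, 0, 0]]
  ]
}}

```text
time_s: 2.85
eef_pos: [453.5, -64.8, 24.0]
ee_rot: [0.07, -0.702, 0.069, 0.705]
force: [-0.1, -0.1, -0.5]
grip_width: 1.006
```

```bash
python3 -c "
from h import *
plan((456,-61,24),78.5)
im=ctrl.capture('side');cv2.imwrite('pics/s3.png',cv2.resize(im[140:290,230:430],None,fx=4,fy=4,interpolation=cv2.INTER_CUBIC)[:,:,::-1])
print((proj('side',[cur()[0]['eef_pos']])-[230,140])*4)"
```

```text
t 2.85 pos [453.5 -64.8  24. ] toolyaw -101.3 force [-0.1 -0.1 -0.5] w 1.006 j6 1.37
shift(share) now [ 0.    -0.028 -0.011] after turn [ 0.    -0.028 -0.011] turn(share) [0.004 0.004 0.001] deg [0.2 0.2 0. ] dist 5.0
[[375.18533294 335.07575896]]
```

View pics/s3.png

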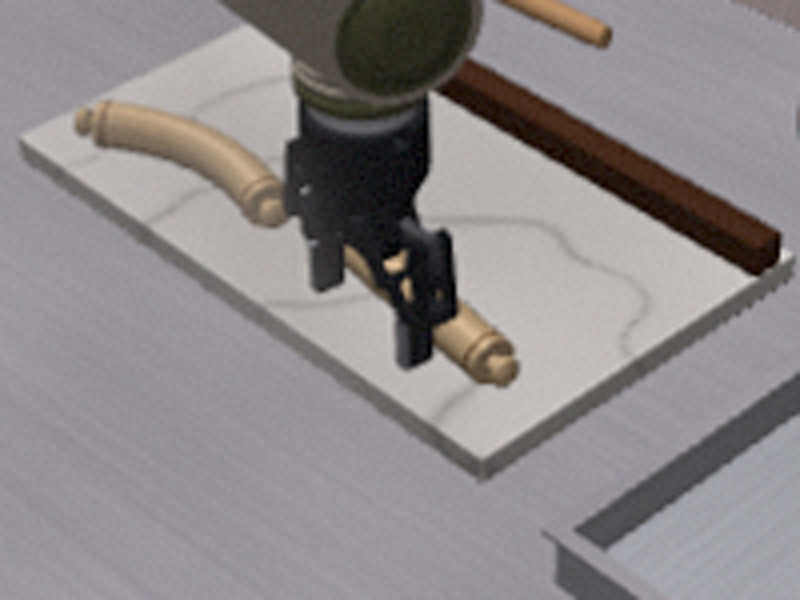

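Request:
{"op": "move_arm", "data": {
  "targets": [
    [[1, 0.03, 0, 0, 0, 0, 0], [1, 0.02, 0, 0, 0, 0, 0], [1, 0, 0, -0.03, 0, 0, 0], [1, 0, 0, -0.03, 0, 0, 0], [1, 0, 0, -0.03, 0, 0, 0]]
  ]
}}

```text
time_s: 3.4
eef_pos: [468.6, -68.1, 18.6]
ee_rot: [-0.069, 0.704, -0.07, -0.703]
force: [-0.6, -0.3, -0.5]
grip_width: 1.001
```

Request:
{"op": "move_arm", "data": {
  "targets": [
    [[1, 0, 0, -0.04, -0.013, 0, 0], [1, 0, 0, -0.05, -0.013, 0, 0], [1, 0, 0, -0.06, -0.013, 0, 0], [1, 0, 0, -0.06, -0.013, 0, 0], [1, 0, 0, -0.06, -0.013, 0, 0]]
  ]
}}

```text
time_s: 3.9
eef_pos: [508.8, -74.8, 18.3]
ee_rot: [-0.045, 0.706, -0.045, -0.706]
force: [0.2, 0.2, 0.4]
grip_width: 0.999
```

```bash
python3 -c "
from h import *
plan((631,-76,16),86.4)
im=ctrl.capture('side');cv2.imwrite('pics/s4.png',cv2.resize(im[140:290,230:430],None,fx=4,fy=4,interpolation=cv2.INTER_CUBIC)[:,:,::-1])
im=ctrl.capture('top');cv2.imwrite('pics/t4.png',cv2.resize(im[110:260,140:440],None,fx=2.6,fy=2.6,interpolation=cv2.INTER_CUBIC)[:,:,::-1])
"
```

```text
t 3.9 pos [508.8 -74.8  18.3] toolyaw -97.3 force [0.2 0.2 0.4] w 0.999 j6 1.32
shift(share) now [ 0.015 -0.096 -0.809] after turn [ 0.015 -0.043 -0.814] turn(share) [-0.062 -0.    -0.   ] deg [-3.7 -0.  -0. ] dist 122.0
```

View pics/s4.png

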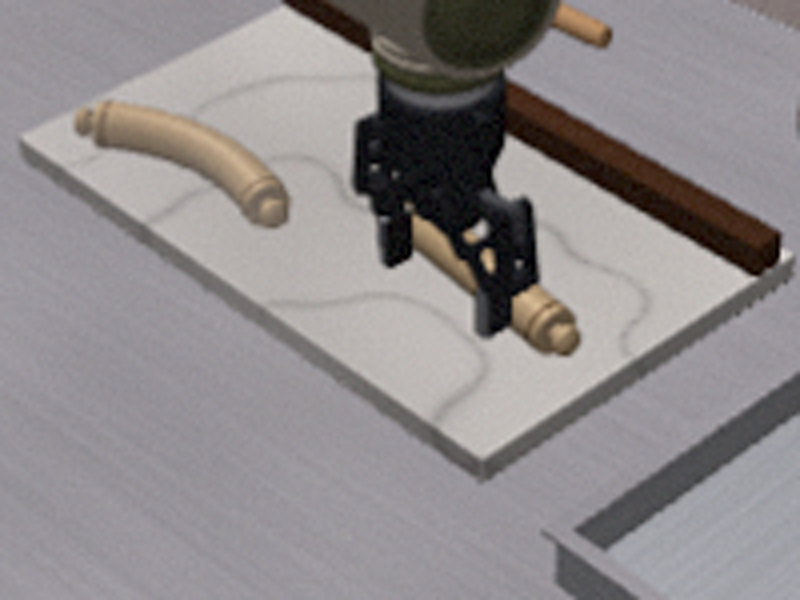

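View pics/t4.png

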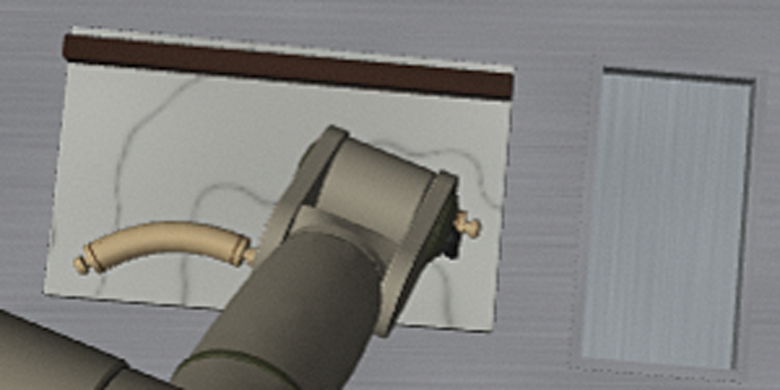

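The side view shows both fingers behind the pin, and it has moved about 45 mm and is turning square to the stop. I'll keep pushing.

Request:
{"op": "move_arm", "data": {
  "targets": [
    [[1, 0, 0, -0.06, -0.012, 0, 0], [1, 0, 0, -0.06, -0.012, 0, 0], [1, 0, 0, -0.06, -0.012, 0, 0], [1, 0, 0, -0.06, -0.012, 0, 0], [1, 0, 0, -0.06, -0.012, 0, 0]]
  ]
}}

```text
time_s: 4.5
eef_pos: [553.5, -79.4, 18.3]
ee_rot: [-0.023, 0.707, -0.023, -0.707]
force: [-1.0, 0.3, 0.8]
grip_width: 1.003
```

Request:
{"op": "move_arm", "data": {
  "targets": [
    [[1, 0, 0, -0.06, 0, 0, 0], [1, 0, 0, -0.06, 0, 0, 0], [1, 0, 0, -0.06, 0, 0, 0], [1, 0, 0, -0.05, 0, 0, 0], [1, 0, 0, -0.04, 0, 0, 0]]
  ]
}}

```text
time_s: 5.0
eef_pos: [593.7, -82.0, 18.2]
ee_rot: [-0.023, 0.707, -0.023, -0.707]
force: [0.1, -1.2, 0.5]
grip_width: 0.997
```

```bash
python3 -c "
from h import *
plan((631,-76,16),86.4)
im=ctrl.capture('side');cv2.imwrite('pics/s5.png',cv2.resize(im[110:260,270:470],None,fx=4,fy=4,interpolation=cv2.INTER_CUBIC)[:,:,::-1])
"
```

```text
t 5.0 pos [593.7 -82.   18.2] toolyaw -93.8 force [ 0.1 -1.2  0.5] w 0.997 j6 1.3
shift(share) now [ 0.015 -0.057 -0.246] after turn [ 0.015 -0.056 -0.246] turn(share) [-0.003 -0.     0.   ] deg [-0.2 -0.   0. ] dist 38.0
```

View pics/s5.png

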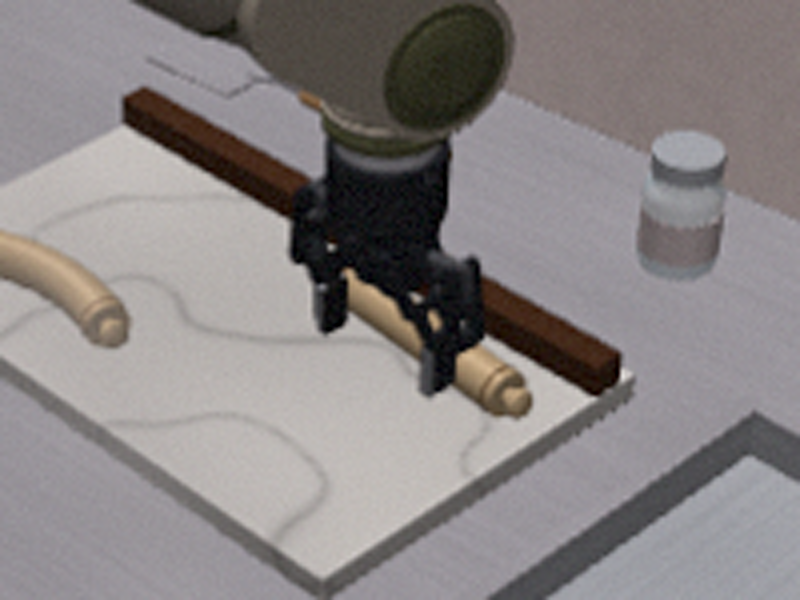

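Request:
{"op": "move_arm", "data": {
  "targets": [
    [[1, 0, 0, -0.04, 0, 0, 0], [1, 0, 0, -0.04, 0, 0, 0], [1, 0, 0, -0.04, 0, 0, 0], [1, 0, 0, -0.04, 0, 0, 0], [1, 0, 0, -0.03, 0, 0, 0]]
  ]
}}

```text
time_s: 5.55
eef_pos: [622.0, -83.9, 18.3]
ee_rot: [0.023, -0.707, 0.023, 0.707]
force: [-1.0, -0.4, 0.5]
grip_width: 1.0
```

```bash
python3 -c "
from h import *
plan((631,-76,16),86.4)
im=ctrl.capture('side');cv2.imwrite('pics/s6.png',cv2.resize(im[110:260,270:470],None,fx=4,fy=4,interpolation=cv2.INTER_CUBIC)[:,:,::-1])
"
```

```text
t 5.55 pos [622.  -83.9  18.3] toolyaw -93.8 force [-1.  -0.4  0.5] w 1.0 j6 1.32
shift(share) now [ 0.015 -0.056 -0.057] after turn [ 0.015 -0.056 -0.057] turn(share) [-0.003  0.    -0.   ] deg [-0.2  0.  -0. ] dist 12.0
```

View pics/s6.png

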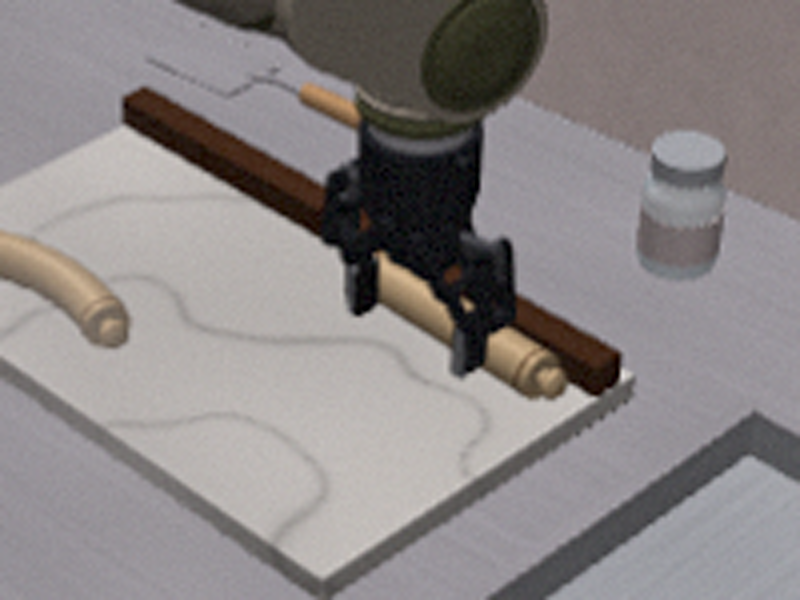

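Request:
{"op": "move_arm", "data": {
  "targets": [
    [[1, 0, 0, -0.02, 0, 0, 0], [1, 0, 0, -0.015, 0, 0, 0], [1, 0, 0, -0.01, 0, 0, 0]]
  ]
}}

```text
time_s: 5.9
eef_pos: [626.6, -84.2, 18.1]
ee_rot: [0.024, -0.705, 0.023, 0.709]
force: [-16.1, 0.1, 10.4]
grip_width: 0.999
```

Request:
{"op": "move_arm", "data": {
  "targets": [
    [[1, 0, 0, -0.01, 0, 0, 0], [1, 0, 0, -0.007, 0, 0, 0]]
  ]
}}

```text
time_s: 6.1
eef_pos: [626.6, -84.1, 18.1]
ee_rot: [0.024, -0.702, 0.023, 0.711]
force: [-29.0, 0.9, 17.8]
grip_width: 0.999
```

Request:
{"op": "move_arm", "data": {
  "targets": [
    [[1, 0, 0, 0.012, 0, 0, 0], [1, 0, 0, 0.02, 0, 0, 0], [1, 0, 0, 0.03, 0, 0, 0], [1, 0, 0, 0.08, 0, 0, 0], [1, 0, 0, 0.12, 0, 0, 0]]
  ]
}}

```text
time_s: 6.6
eef_pos: [591.5, -81.9, 18.3]
ee_rot: [-0.023, 0.707, -0.023, -0.706]
force: [0.8, -0.7, -0.1]
grip_width: 1.002
```

Request:
{"op": "move_arm", "data": {
  "targets": [
    [[1, -0.3, 0, 0, 0, 0, 0], [1, -0.3, 0, 0, 0, 0, 0], [1, -0.2, 0, 0.3, 0, 0, 0]]
  ]
}}

```text
time_s: 6.9
eef_pos: [553.1, -80.1, 139.6]
ee_rot: [-0.022, 0.709, -0.024, -0.704]
force: [0.7, -0.5, 0.6]
grip_width: 1.004
```

```bash
python3 -c "
from h import *
plan((511,138,120),2)
im=ctrl.capture('side');cv2.imwrite('pics/s7.png',cv2.resize(im[110:260,270:470],None,fx=4,fy=4,interpolation=cv2.INTER_CUBIC)[:,:,::-1])
im=ctrl.capture('top');cv2.imwrite('pics/t7.png',cv2.resize(im[110:260,140:440],None,fx=2.6,fy=2.6,interpolation=cv2.INTER_CUBIC)[:,:,::-1])
for b in blobs('top',im): print(*b)
"
```

```text
t 6.9 pos [553.1 -80.1 139.6] toolyaw -93.8 force [ 0.7 -0.5  0.6] w 1.004 j6 1.28
shift(share) now [ 0.124 -1.433  0.377] after turn [0.13  0.23  1.463] turn(share) [ 1.404 -0.008  0.004] deg [84.2 -0.5  0.2] dist 223.0
[215.5  85.9] 304 [823.  126.2] [ 16.4 133. ] 91.6 [823.4 125. ]
[201.  202.4] 572 [506.6 155.4] [ 41.1 149.6] 94.8 [507.8 153.8]
```

View pics/s7.png

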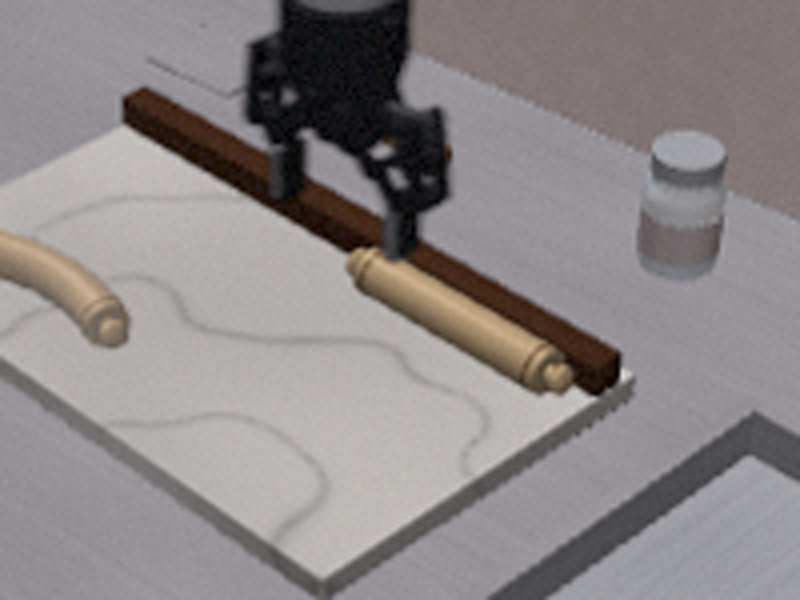

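View pics/t7.png

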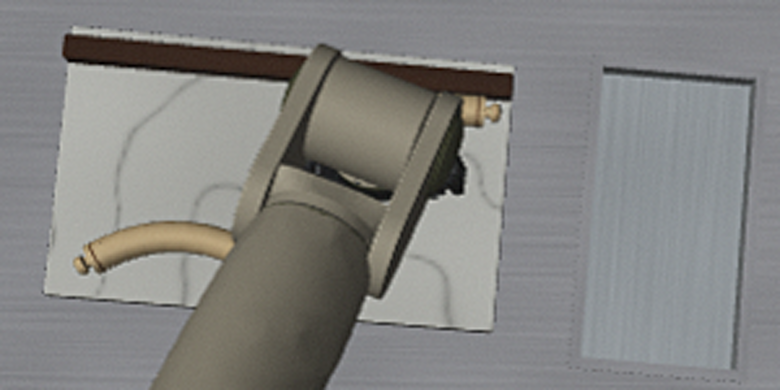

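Request:
{"op": "move_arm", "data": {
  "targets": [
    [[1, 0, 0, 0, -0.14, 0, 0], [1, 0, 0, 0, -0.14, 0, 0], [1, 0, 0, 0, -0.14, 0, 0], [1, 0, 0, 0, -0.14, 0, 0], [1, 0, 0, 0, -0.14, 0, 0]]
  ]
}}

```text
time_s: 7.5
eef_pos: [550.1, -79.1, 135.5]
ee_rot: [-0.233, -0.667, -0.234, 0.667]
force: [-0.5, -0.1, -0.8]
grip_width: 0.997
```

Request:
{"op": "move_arm", "data": {
  "targets": [
    [[1, 0, 0, 0, -0.14, 0, 0], [1, 0, 0, 0, -0.14, 0, 0], [1, 0, 0, 0, -0.14, 0, 0], [1, 0, 0, 0, -0.14, 0, 0], [1, 0, 0, 0, -0.14, 0, 0]]
  ]
}}

```text
time_s: 8.0
eef_pos: [550.1, -79.1, 135.5]
ee_rot: [-0.457, -0.539, -0.457, 0.539]
force: [0.2, 0.2, -0.8]
grip_width: 0.998
```

```bash
python3 -c "
from h import *
c=lambda *p:[(140+a/2.6,110+b/2.6) for a,b in p]
P=bp('top',c((82,264),(252,257)),36);print(P.round(1),P.mean(0));d=P[0]-P[1];print(np.degrees(np.arctan2(d[1],d[0])),np.linalg.norm(d))
n=np.array([d[1],-d[0],0])/np.linalg.norm(d);print('mid from knobs',P.mean(0)+22*n)
plan((511,139,120),3)"
```

```text
[[481.9 229.9  36. ]
 [492.4  59.3  36. ]] [487.17971151 144.58497943  36.        ]
93.5223946398317 170.94930509488267
mid from knobs [509.13815044 145.93663008  36.        ]
t 8.0 pos [550.1 -79.1 135.5] toolyaw -9.4 force [ 0.2  0.2 -0.8] w 0.998 j6 -0.19
shift(share) now [ 0.104 -0.496 -1.392] after turn [ 0.103 -0.184 -1.466] turn(share) [-0.207 -0.     0.   ] deg [-12.4  -0.    0. ] dist 222.0
```

Request:
{"op": "move_arm", "data": {
  "targets": [
    [[1, 0, 0, 0, -0.1035, 0, 0], [1, 0, 0, 0, -0.1035, 0, 0], [1, 0, -0.031, -0.25, 0, 0, 0], [1, 0, -0.031, -0.25, 0, 0, 0], [1, 0, -0.031, -0.25, 0, 0, 0]]
  ]
}}

```text
time_s: 8.5
eef_pos: [530.7, 33.8, 135.5]
ee_rot: [0.511, 0.489, 0.511, -0.489]
force: [0.1, -0.0, -0.3]
grip_width: 0.996
```

Request:
{"op": "move_arm", "data": {
  "targets": [
    [[1, 0.03, -0.031, -0.25, 0, 0, 0], [1, 0.03, -0.031, -0.25, 0, 0, 0], [1, 0.04, -0.031, -0.25, 0, 0, 0], [1, 0, 0, 0, 0, 0, 0]]
  ]
}}

```text
time_s: 8.9
eef_pos: [510.5, 147.9, 119.9]
ee_rot: [0.512, 0.487, 0.513, -0.488]
force: [0.3, -0.2, 0.0]
grip_width: 1.001
```

```bash
python3 -c "
from h import *
plan((510,145,24),3)
im=ctrl.capture('side');cv2.imwrite('pics/s8.png',cv2.resize(im[90:240,200:400],None,fx=4,fy=4,interpolation=cv2.INTER_CUBIC)[:,:,::-1])
"
```

```text
t 8.9 pos [510.5 147.9 119.9] toolyaw 2.9 force [ 0.3 -0.2  0. ] w 1.001 j6 0.01
shift(share) now [ 0.639 -0.003  0.019] after turn [ 0.639 -0.004  0.019] turn(share) [-0.002 -0.001  0.002] deg [-0.1 -0.   0.1] dist 96.0
```

View pics/s8.png

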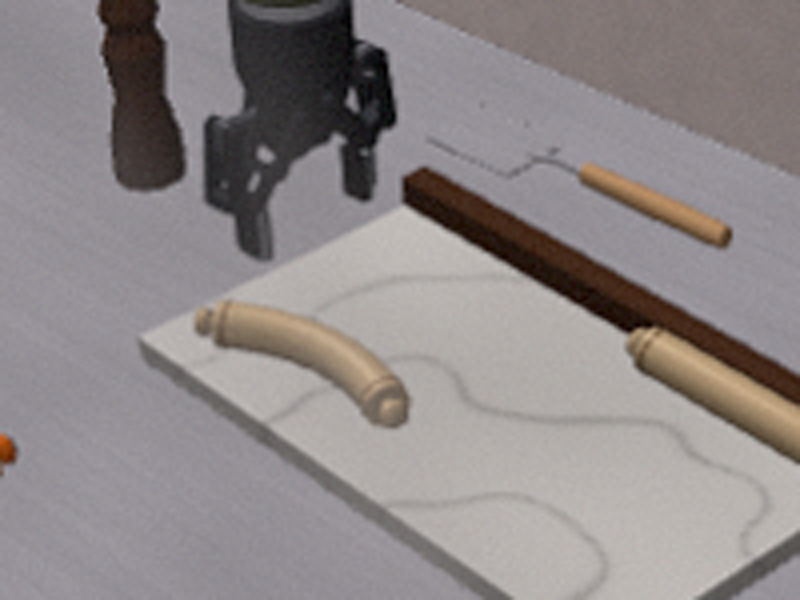

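Request:
{"op": "move_arm", "data": {
  "targets": [
    [[1, 0.16, 0, 0.019, 0, 0, 0], [1, 0.2, 0, 0, 0, 0, 0], [1, 0.18, 0, 0, 0, 0, 0], [1, 0.1, 0, 0, 0, 0, 0], [1, 0, 0, 0, 0, 0, 0]]
  ]
}}

```text
time_s: 9.45
eef_pos: [511.2, 140.4, 23.1]
ee_rot: [0.51, 0.488, 0.512, -0.49]
force: [-0.3, -0.4, -0.2]
grip_width: 1.0
```

Request:
{"op": "move_arm", "data": {
  "targets": [
    [[0, 0, 0, 0, 0, 0, 0], [0, 0, 0, 0, 0, 0, 0], [0, 0, 0, 0, 0, 0, 0], [0, 0, 0, 0, 0, 0, 0], [0, 0, 0, 0, 0, 0, 0]]
  ],
  "force": 35
}}

```text
time_s: 9.95
eef_pos: [512.5, 141.5, 25.9]
ee_rot: [0.512, 0.489, 0.511, -0.488]
force: [-1.6, -0.3, 6.6]
grip_width: 0.36
```

Request:
{"op": "move_arm", "data": {
  "targets": [
    [[0, 0, 0, 0, 0, 0, 0], [0, 0, 0, 0, 0, 0, 0], [0, 0, 0, 0, 0, 0, 0]]
  ]
}}

```text
time_s: 10.25
eef_pos: [512.5, 141.5, 25.9]
ee_rot: [0.512, 0.489, 0.511, -0.488]
force: [-0.5, 0.5, 6.4]
grip_width: 0.367
```

```bash
python3 -c "
from h import *
plan((510,145,24),3)
im=ctrl.capture('side');cv2.imwrite('pics/s9.png',cv2.resize(im[90:240,200:400],None,fx=4,fy=4,interpolation=cv2.INTER_CUBIC)[:,:,::-1])
"
```

```text
t 10.25 pos [512.5 141.5  25.9] toolyaw 2.6 force [-0.5  0.5  6.4] w 0.367 j6 0.0
shift(share) now [ 0.013 -0.016 -0.024] after turn [ 0.013 -0.015 -0.024] turn(share) [-0.006  0.    -0.002] deg [-0.4  0.  -0.1] dist 5.0
```

View pics/s9.png

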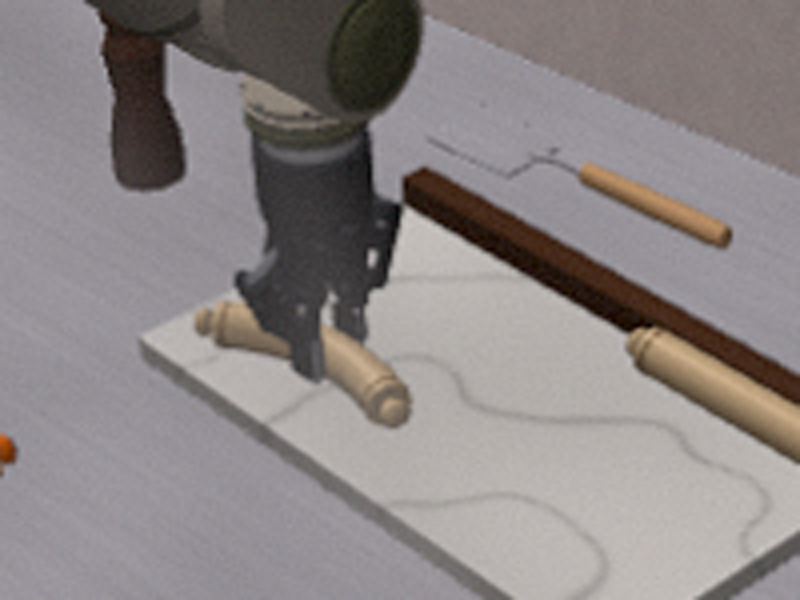

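Request:
{"op": "move_arm", "data": {
  "targets": [
    [[0, -0.05, 0, 0, 0, 0, 0], [0, -0.15, 0, 0, 0, 0, 0], [0, -0.25, 0, 0, 0, 0, 0], [0, -0.25, 0, 0, 0, 0, 0], [0, -0.2, 0, 0, 0, 0, 0]]
  ],
  "force": 50
}}

```text
time_s: 10.8
eef_pos: [512.0, 141.6, 162.6]
ee_rot: [0.512, 0.489, 0.511, -0.488]
force: [0.2, -0.6, -0.9]
grip_width: 0.357
```

Request:
{"op": "move_arm", "data": {
  "targets": [
    [[0, 0, 0, 0, 0.13, 0, 0], [0, 0, 0, 0, 0.13, 0, 0], [0, 0, 0, 0, 0.13, 0, 0], [0, 0, 0, 0, 0.13, 0, 0], [0, 0, 0, 0, 0.13, 0, 0]]
  ]
}}

```text
time_s: 11.3
eef_pos: [511.7, 141.5, 160.3]
ee_rot: [-0.317, -0.632, -0.317, 0.632]
force: [-1.0, -0.0, -1.1]
grip_width: 0.357
```

Request:
{"op": "move_arm", "data": {
  "targets": [
    [[0, 0, 0, 0, 0.13, 0, 0], [0, 0, 0, 0, 0.13, 0, 0], [0, 0, 0, 0, 0.13, 0, 0], [0, 0, 0, 0, 0.13, 0, 0], [0, 0, 0, 0, 0.13, 0, 0]]
  ]
}}

```text
time_s: 11.8
eef_pos: [511.7, 141.5, 160.3]
ee_rot: [-0.088, -0.702, -0.088, 0.702]
force: [-0.4, 0.2, -0.6]
grip_width: 0.362
```

```bash
python3 -c "
from h import *
plan((541,-372,130),86.4)
im=ctrl.capture('side');cv2.imwrite('pics/s10.png',im[:,:,::-1])
"
```

```text
t 11.8 pos [511.7 141.5 160.3] toolyaw -75.7 force [-0.4  0.2 -0.6] w 0.362 j6 1.37
shift(share) now [0.202 3.365 0.658] after turn [ 0.202  3.405 -0.41 ] turn(share) [0.299 0.    0.   ] deg [17.9  0.   0. ] dist 515.0
```

View pics/s10.png

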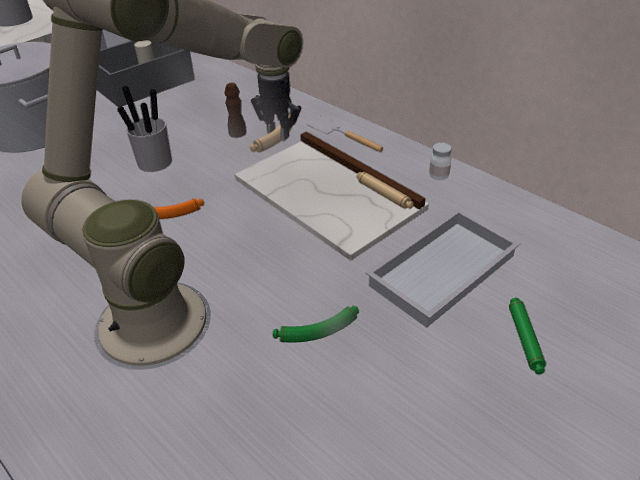

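Request:
{"op": "move_arm", "data": {
  "targets": [
    [[0, 0, 0, 0, 0.1, 0, 0], [0, 0, 0, 0, 0.1, 0, 0], [0, 0, 0, 0, 0.1, 0, 0], [0, 0, 0.15, -0.02, 0, 0, 0], [0, 0, 0.25, -0.03, 0, 0, 0]]
  ]
}}

```text
time_s: 12.35
eef_pos: [515.6, 81.8, 160.3]
ee_rot: [-0.019, 0.707, -0.019, -0.707]
force: [1.2, -1.0, -0.9]
grip_width: 0.352
```

Request:
{"op": "move_arm", "data": {
  "targets": [
    [[0, 0, 0.29, -0.035, 0, 0, 0], [0, 0, 0.29, -0.035, 0, 0, 0], [0, 0, 0.29, -0.035, 0, 0, 0], [0, 0, 0.29, -0.035, 0, 0, 0], [0, 0, 0.29, -0.035, 0, 0, 0]]
  ]
}}

```text
time_s: 12.85
eef_pos: [529.1, -139.2, 160.4]
ee_rot: [-0.02, 0.707, -0.02, -0.707]
force: [0.6, -0.2, -1.2]
grip_width: 0.356
```

Request:
{"op": "move_arm", "data": {
  "targets": [
    [[0, 0, 0.29, -0.035, 0, 0, 0], [0, 0, 0.29, -0.035, 0, 0, 0], [0, 0, 0.29, -0.035, 0, 0, 0], [0, 0, 0.29, -0.035, 0, 0, 0], [0, 0, 0.29, -0.035, 0, 0, 0]]
  ]
}}

```text
time_s: 13.35
eef_pos: [542.5, -357.8, 160.3]
ee_rot: [0.02, -0.707, 0.02, 0.707]
force: [0.6, -0.0, -0.3]
grip_width: 0.356
```

```bash
python3 -c "
from h import *
plan((541,-372,60),86.4)
"
```

```text
t 13.35 pos [ 542.5 -357.8  160.3] toolyaw -93.2 force [ 0.6 -0.  -0.3] w 0.356 j6 0.86
shift(share) now [0.669 0.095 0.005] after turn [0.669 0.095 0.004] turn(share) [0.007 0.    0.   ] deg [0.4 0.  0. ] dist 101.0
```

Request:
{"op": "move_arm", "data": {
  "targets": [
    [[0, 0.1, 0.075, 0, 0, 0, 0], [0, 0.2, 0, 0, 0, 0, 0], [0, 0.2, 0, 0, 0, 0, 0], [0, 0.1, 0, 0, 0, 0, 0], [0, 0, 0, 0, 0, 0, 0]]
  ]
}}

```text
time_s: 13.85
eef_pos: [541.4, -366.2, 68.0]
ee_rot: [0.021, -0.706, 0.019, 0.708]
force: [-1.2, 0.0, -1.3]
grip_width: 0.358
```

```bash
python3 -c "
from h import *
plan((541,-372,12),86.4)
im=ctrl.capture('side');cv2.imwrite('pics/s11.png',cv2.resize(im[170:340,340:540],None,fx=3.5,fy=3.5,interpolation=cv2.INTER_CUBIC)[:,:,::-1])
im=ctrl.capture('top');cv2.imwrite('pics/t11.png',cv2.resize(im[110:260,140:440],None,fx=2.6,fy=2.6,interpolation=cv2.INTER_CUBIC)[:,:,::-1])
"
```

```text
t 13.85 pos [ 541.4 -366.2   68. ] toolyaw -93.3 force [-1.2  0.  -1.3] w 0.358 j6 0.85
shift(share) now [ 0.373  0.04  -0.001] after turn [0.373 0.039 0.   ] turn(share) [0.005 0.003 0.003] deg [0.3 0.2 0.2] dist 56.0
```

View pics/s11.png

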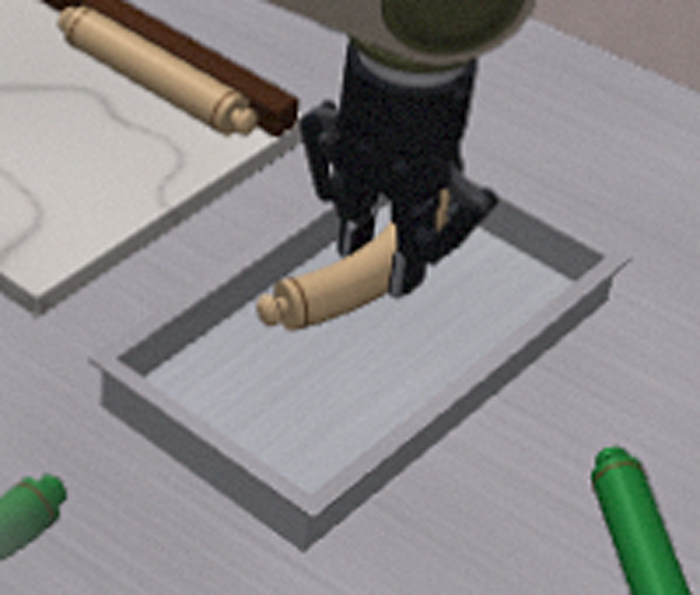

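View pics/t11.png

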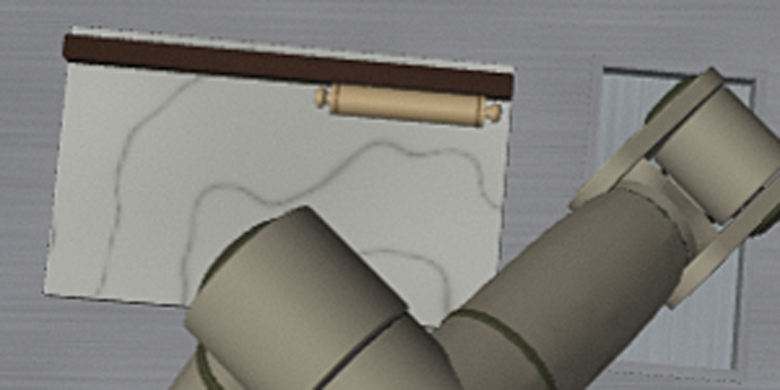

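Request:
{"op": "move_arm", "data": {
  "targets": [
    [[0, 0.1, 0.03, 0, 0, 0, 0], [0, 0.12, 0, 0, 0, 0, 0], [0, 0.08, 0, 0, 0, 0, 0], [0, 0.05, 0, 0, 0, 0, 0], [0, 0, 0, 0, 0, 0, 0]]
  ]
}}

```text
time_s: 14.45
eef_pos: [541.6, -371.7, 16.6]
ee_rot: [0.021, -0.706, 0.02, 0.707]
force: [0.3, 0.1, -1.8]
grip_width: 0.355
```

Request:
{"op": "move_arm", "data": {
  "targets": [
    [[0, 0.02, 0, 0, 0, 0, 0], [0, 0.01, 0, 0, 0, 0, 0], [0, 0, 0, 0, 0, 0, 0]]
  ]
}}

```text
time_s: 14.75
eef_pos: [542.0, -372.0, 13.3]
ee_rot: [-0.021, 0.707, -0.021, -0.707]
force: [0.2, 0.2, -1.2]
grip_width: 0.358
```

Request:
{"op": "move_arm", "data": {
  "targets": [
    [[0, 0.013, 0, 0, 0, 0, 0], [0, 0, 0, 0, 0, 0, 0]]
  ]
}}

```text
time_s: 14.95
eef_pos: [541.8, -371.9, 11.0]
ee_rot: [0.021, -0.707, 0.021, 0.707]
force: [0.0, 0.1, -1.0]
grip_width: 0.355
```

```bash
python3 -c "
from h import *
plan((541,-372,10),86.4)
im=ctrl.capture('side');cv2.imwrite('pics/s12.png',cv2.resize(im[170:340,340:540],None,fx=3.5,fy=3.5,interpolation=cv2.INTER_CUBIC)[:,:,::-1])
"
```

```text
t 14.95 pos [ 541.8 -371.9   11. ] toolyaw -93.4 force [ 0.   0.1 -1. ] w 0.355 j6 0.85
shift(share) now [0.007 0.001 0.006] after turn [0.007 0.001 0.006] turn(share) [0.004 0.    0.   ] deg [0.2 0.  0. ] dist 1.0
```

View pics/s12.png

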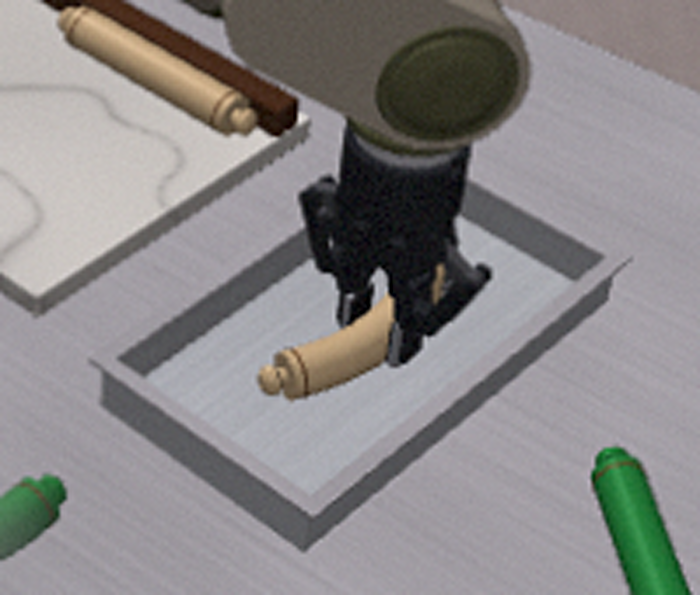

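Request:
{"op": "move_arm", "data": {
  "targets": [
    [[0, 0.007, 0, 0, 0, 0, 0], [0.45, 0, 0, 0, 0, 0, 0], [0.7, 0, 0, 0, 0, 0, 0], [0.7, 0, 0, 0, 0, 0, 0], [0.7, 0, 0, 0, 0, 0, 0]]
  ]
}}

```text
time_s: 15.5
eef_pos: [541.9, -371.9, 10.2]
ee_rot: [-0.021, 0.707, -0.021, -0.707]
force: [-0.1, -0.3, -0.4]
grip_width: 0.7
```

Request:
{"op": "move_arm", "data": {
  "targets": [
    [[0.7, -0.05, 0, 0, 0, 0, 0], [0.7, -0.15, 0, 0, 0, 0, 0], [0.7, -0.25, 0, 0, 0, 0, 0], [0.7, -0.3, 0, 0, 0, 0, 0], [0.7, -0.3, 0, 0, 0, 0, 0]]
  ]
}}

```text
time_s: 16.0
eef_pos: [541.7, -371.7, 169.8]
ee_rot: [-0.021, 0.707, -0.021, -0.707]
force: [-0.2, 0.3, 0.8]
grip_width: 0.697
```

```bash
python3 -c "
from h import *
plan((350,-372,160),86.4)
im=ctrl.capture('side');cv2.imwrite('pics/s13.png',cv2.resize(im[170:340,340:540],None,fx=3.5,fy=3.5,interpolation=cv2.INTER_CUBIC)[:,:,::-1])
"
```

```text
t 16.0 pos [ 541.7 -371.7  169.8] toolyaw -93.4 force [-0.2  0.3  0.8] w 0.697 j6 0.85
shift(share) now [0.065 0.077 1.275] after turn [0.065 0.082 1.275] turn(share) [ 0.004 -0.    -0.   ] deg [ 0.2 -0.  -0. ] dist 192.0
```

View pics/s13.png

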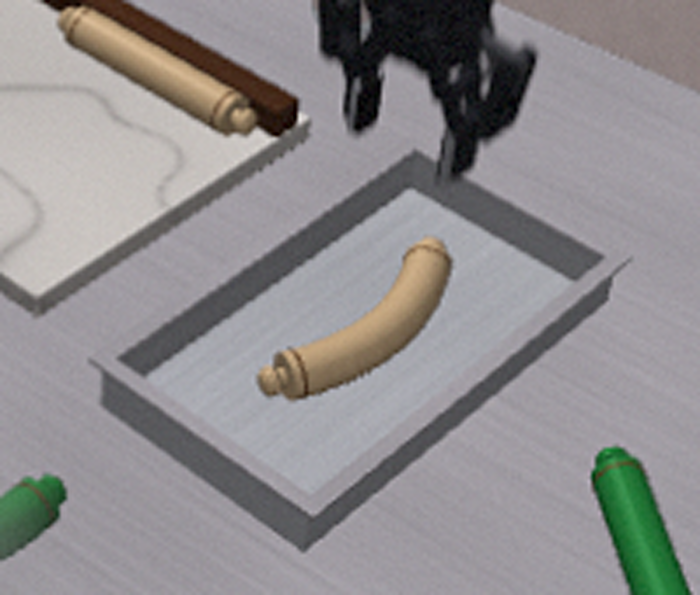

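Request:
{"op": "move_arm", "data": {
  "targets": [
    [[0.7, 0, 0, 0.3, 0, 0, 0], [0.7, 0, 0, 0.3, 0, 0, 0], [0.7, 0, 0, 0.3, 0, 0, 0], [0.7, 0, 0, 0.2, 0, 0, 0], [0.7, 0, 0, 0, 0, 0, 0]]
  ]
}}

```text
time_s: 16.55
eef_pos: [374.7, -362.2, 168.3]
ee_rot: [0.022, -0.707, 0.022, 0.707]
force: [0.7, 0.7, 0.3]
grip_width: 0.706
```

```bash
python3 -c "
from h import *
im=ctrl.capture('top');cv2.imwrite('pics/t14.png',cv2.resize(im[110:260,140:440],None,fx=2.6,fy=2.6,interpolation=cv2.INTER_CUBIC)[:,:,::-1])
for b in blobs('top',im): print(*b)
im=ctrl.capture('side')
for b in blobs('side',im): print(*b)
cv2.imwrite('pics/s14.png',cv2.resize(im[160:220,345:435],None,fx=8,fy=8,interpolation=cv2.INTER_CUBIC)[:,:,::-1])
"
```

```text
[215.7  85.9] 298 [823.  126.2] [ 16.4 133. ] 91.6 [823.4 124.5]
[296.7 149.5] 624 [655.2 -95. ] [185.5  26.9] 86.3 [655.3 -95.4]
[395.9 191.3] 517 [ 546.7 -360.4] [ 42.3 181.1] 177.7 [ 547.7 -361.9]
[148.4 305.7] 637 [238.  278.7] [ 42.2 180.5] 143.2 [235.2 279.2]
[372.1 181.4] 303 [657.3 -45.5] [107.   37.6] 86.2 [657.2 -47. ]
[446.6 261.8] 669 [ 538.2 -369.4] [ 47. 175.] 178.6 [ 534.2 -370.5]
```

View pics/t14.png

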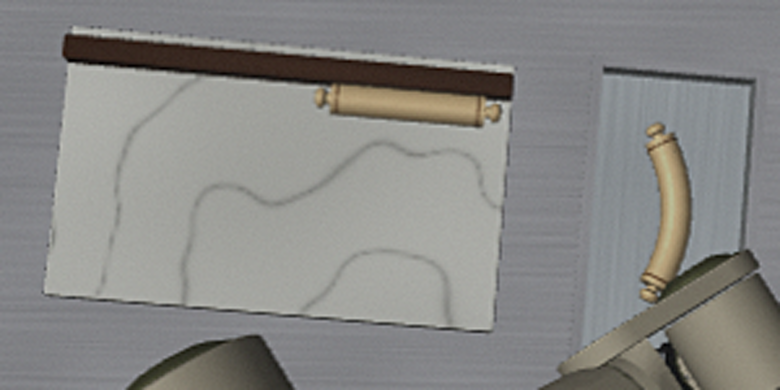

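View pics/s14.png

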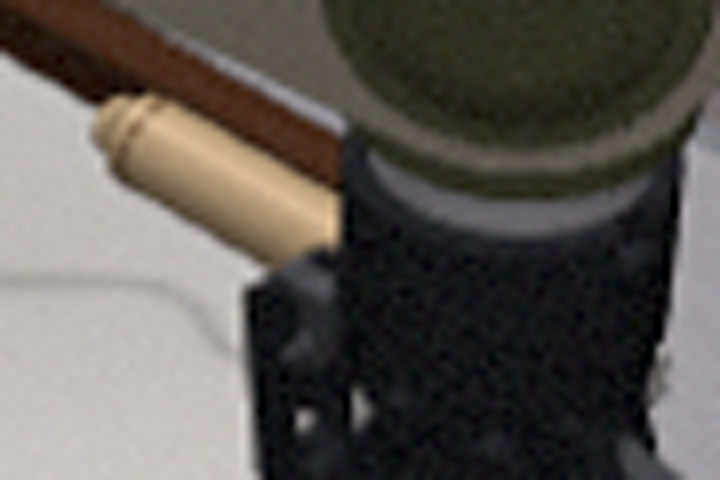

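```bash
python3 -c "
from h import *
print(ctrl.finish_job())"
```

```text
the job is handed in; nothing more can be done
None
```

The job is handed in at about 16.7 s of the 51 s limit, with both pins where the task asked, as far as the cameras can show.

- **Straight pin:** I rolled it along the slab with both open fingertips behind it, never gripping or lifting it, until it pressed against the stop at about 29 N. I then backed off straight. In the last top view its axis is at 86.3°, against about 86.4° for the slab's y axis. Its centre is about 1.4 mm short of the computed contact position. That is within the camera error, so I could not rule out a gap of up to 2 mm between pin and stop, and I did not nudge it again.
- **Warped pin:** I gripped it at the middle (about 31 mm jaw opening), turned it to lie along the pan and let it go about level with the pan floor. Both cameras show it lying flat on the bottom, clear of the walls.
- **Other checks:** The green and orange look-alikes were not touched. The gripper was clear of everything when I handed in.

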